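Close the lapped double doors of a dust enclosure

TASK

Shut the small grey dust enclosure with the two blue doors. Its right door carries a brass strip that must lie over the stepped-back black edge of the left door, so swing the left door fully home first while the right one still stands clear of it, then swing the right door fully home, both gently; leave both shut, and leave the mug, the jar and the tins on the worktop where they stand.

Things in the scene. Friction and masses are not known exactly. Their poses are not given: they have to be found in the camera images.
- enclosure: Grey sheet-metal enclosure, fixed, 120 deep x 160 wide x 222 high; origin at the centre of its underside on the worktop, x axis from its doors to its back (away from the robot), y to the robot's left, z up; turned by some degrees. The doors hang before its lower part; shut, their outer faces lie at x = -76 mm. Things inside and on its roof are fixed to it.
- hood_lip (a point): Middle of the front lower edge of the enclosure's hood, at x = -84, z = 206 mm of the enclosure; it projects 8 mm beyond the shut doors. Between hood and doors is a fixed louvred front at x = -60 mm. An upright gripper before a shut door runs into both: lean it back 30 to 40 degrees, fingers pointing forward and down.
- rebated_leaf (a joint): Left door (rebated, blue with thin black free edge): opening angle in rad, 0 = fully shut (end stop), grows as its free edge swings out to the robot, at most 1.5. Height z 16 to 114 mm; 14 mm thick to 61 mm from the hinge axis, then a 6 mm thin black tongue at the rear, to 77 mm. Stays where left (hinge friction 0.04 N m); no latch or projecting handle: push its outer face.
- flanged_leaf (a joint): Right door (flanged, blue with brass strip): opening angle in rad, as the left door; same thickness, height and hinge. Full thickness to 74 mm from the hinge axis, then a 5.5 mm brass strip flush with its outer face, to 90 mm, which laps over the left door's black tongue. The doors are solid to one another: if this one is shut first, the left door stops on the strip, about 0.2 rad short.
- left_hinge (a point): Top of the left door's vertical hinge axis, at x = -62, y = +77, z = 114 mm of the enclosure; the axis lies in the door's rear face.
- right_hinge (a point): Top of the right door's vertical hinge axis, at x = -62, y = -77, z = 114 mm of the enclosure; the axis lies in the door's rear face.
- rebated_edge (a point): Point on the left door: outer face, top edge (z = 114 mm), 61 mm from the hinge axis, where the blue part ends and the black tongue begins.
- flanged_edge (a point): Point on the right door: outer face, top edge (z = 114 mm), 74 mm from the hinge axis, where the brass strip begins to project.
- binder_1: Yellow lever-arch binder, fixed, standing left of the enclosure: the right-hand one of a row of tall binders, in the gripper's way. Origin at the centre of its underside; 285 along x, 50 along y, 318 high, so its front is 142 mm before the origin and its right side 25 mm to the right of it.
- ultrasonic_bath: Grey bath with a closed dark lid, fixed, right of the enclosure. Origin at the centre of its underside; its front is 67 mm before the origin (timer knob 84 mm), its left side 95 mm left of it, its top at 133 mm (lid knob 152 mm).
- mug_1: Bystander: white mug with a handle, about 83 x 110 x 86 high, loose on the worktop to the right; origin at the centre of its underside.
- jar: Bystander: glass jar with a black lid, 45 across, 40 high, loose, on the left; origin at the centre of its underside.
- brown_tin: Bystander: round brass-coloured tin, 36 across, 20 high, loose, right of the doors; origin at the centre of its underside.
- black_tin: Bystander: round black tin, 31 across, 25 high, loose, left of the doors; origin at the centre of its underside.

How it is judged (in metres and radians):
On the way:
1. the left (rebated) door is fully shut while the right (flanged) door still stands open by more than 0.25 rad (value of joint rebated_leaf below 0.04 rad and value of joint flanged_leaf above 0.25 rad), for 0.2 s.
At the end, for the whole second after the job is handed in: both doors are shut to within 0.04 rad (about 3 mm at the free edge), the brass strip lapping over the left door's black edge (value of joint each of rebated_leaf, flanged_leaf below 0.04 rad); the robot touches nothing.
It fails at once if the mug, the jar or a tin on the worktop is moved by more than 25 mm (distance of any of mug_1, jar, brown_tin, black_tin from where it was at the start of the episode above 0.025 m).
It fails at once if the fingers press on the enclosure or its doors with over 40 N (contact force between the fingers and enclosure above 40 N).
It also fails if it takes over 51 s, if anything falls off the work surface, if the arm or the gripper's body presses on something with over 40 N, if the wrist force passes 120 N, or if a joint passes its speed limit or range.

ROBOT

A 6-joint arm with a two-finger parallel gripper is mounted at the origin on a cart in front of the work surface, level with it; the furniture and walls round the work are solid. World frame = base frame: x ahead of the robot, y to its left, z up, the work surface at z = 0. Lengths are in mm, angles in rad, forces in N, time in s.
With the tool pointing down it reaches from about 350 to 875 mm from the base axis. Payload 4.2 kg.
Tool frame: the origin (TCP) lies midway between the tips of the shut fingers; the grasp point (between the pads) lies 19 mm behind it (arm.grip_point_offset is the distance from the TCP to the grasp point, in mm); y points along the fingers, z is the direction in which the jaws open and shut, and the axes are right-handed (so a half turn about y gives the same grasp; the last joint's range is limited). The gripper opens to 85 mm and grips with 20 to 120 N. Pads are 22 mm wide; open, the fingers measure 114 mm over their backs; the gripper's body (76 mm by 85 mm) begins 54 mm behind the grasp point. The pads swing forward as they close: fully open they stand 13 mm farther back than shut.
Start: joints at [1.606, 0.385, 0.008, 0, -1.194, -0.259], TCP at [138.679, 609.399, 231.312] pointing down, gripper open.
Joint ranges: [-3.14, 3.14], [-1.21, 2.06], [-1.07, 1.41], [-3.16, 2.05], [-2.99, -0.16], [-3.1, 3.1]. Speed limits (rad/s): [2.79, 2.79, 3.14, 3.14, 3.14, 3.14].

INTERFACE

Orientations are given as a unit quaternion [x, y, z, w].
In Python, from bench import arm, optics, job_done, spotter gives the robot as it stands.
- The arm moves only by the tool jog_arm, never from a script. Its arguments are lists of equal length, an entry for each row: "translation": the shift along the tool's x, y, z in units of 50 mm (1.0 is 50 mm), a list of three; "rot": the turn, a rotation vector about the tool's x, y, z in units of 8 degrees (1.0 is 8 degrees), a list of three; "gripper": the opening, from 0 (shut) to 1 (fully open). A call has 1 to 20 rows; each row is the pose to reach, as a shift and turn from the pose measured when the call began, along the tool's axes at that moment; what a row does not reach only later rows make up. A row lasts 1/10 s, in which the tool goes at most 50 mm and 8.59 degrees, less where a joint would pass 70% of its speed; a pose out of reach is approached as far as the arm can. A call with a gripper value outside its range is refused whole. The fingers move at their own pace and stop on an object; the grip force is fixed at half the most. Time passes only in rows, so rows that repeat a pose let the fingers close. It gives the time, the measured TCP pose, the force and the opening at its end, in the units of the state.
- arm.read_state(): the state, without advancing time (a new reading comes with each control period).
- optics.get_image(name): name is "scene" or "top" or "wrist"; returns a dict with "frame" (480x640x3 uint8, red, green, blue), "mtx" (3x3 intrinsics, pixels), "distortion" ([k1, k2, p1, p2, k3] as OpenCV has them; the pictures are not rectified), "xyz" and "attitude" of the camera in the world; the wrist camera has in their place "T_tool_cam" (4x4, takes a point from camera to tool coordinates, whose origin is the TCP and whose axes are the tool frame's). Camera axes: x right, y down, z forward; pixel columns grow to the right and rows downward; lengths in mm; the calibration is good to about 2 mm. A picture is of the moment at which its call begins: read the wrist's pose just before it. There is no depth.
- job_done(): hands the job in, once; it reports no verdict.
Trained networks look in the newest picture that a camera, given by its name, has taken for a name from the list of things; names that differ only in an ending like _2 or _b are one class to them, and where a whole thing is asked for, a point or a joint stands for the part that bears it (a point fixed in the world has none). Each returns a list of dicts, best first, with "score" (0 to 1); they miss things now and then, are a little off and sometimes report something else, mostly with a low value. They report only what shows in the picture. A call takes as long as a camera call.
- spotter.look_for(camera, thing): "centre" ([x, y, z] in mm, in the coordinates of the camera as it stood for that picture, good to about 4 mm: the middle of the surface that is visible of it).
The state is a dict: "clock": time; "joints": joint angles; "joint_vel": joint speeds; "joint_efforts": joint torques, N m; "position": TCP position; "ee_rot": TCP orientation; "contact_force": force on the tool from outside, world axes, zero at the start; "wrist_torque": the same for the moment, N m; "gripper_width": finger opening in mm.
Only numpy, scipy, OpenCV 4.12 (cv2) and the standard library are available. Lean on these libraries where they do the work, as an engineer would, in place of code of your own. Each camera call takes 0.05 s, during which the arm holds its last target. There are 200 camera calls.

## Working session

There is one attempt and no reset: what is moved stays moved. The work goes in short steps, Python scripts to look and compute and a tool call to move; the robot and the scene stay as the last step left them, time stands still between calls to the robot, and variables do not carry over. Pictures are saved under pics/ and viewed, about 8 in all and at most 12, crops included, and the job is handed in when it is done.

Besides the shell and the picture viewer there is one more tool, called as a command line: name --argument value ..., lists and objects as JSON in quotes. jog_arm: Moves the arm, as the interface text tells. Its arguments: {"type":"object","properties":{"translation":{"type":"array"},"rot":{"type":"array"},"gripper":{"type":"array"}},"required":["translation","rot","gripper"]}

```bash
mkdir -p pics; ls; cat > h.py <<'E'
from bench import arm, optics, job_done, spotter
import numpy as np, cv2
from scipy.spatial.transform import Rotation as R
def cam(name):
    s=arm.read_state(); im=optics.get_image(name)
    if name=="wrist":
        T=np.eye(4);T[:3,:3]=R.from_quat(s["ee_rot"]).as_matrix();T[:3,3]=s["position"];T=T@np.array(im["T_tool_cam"])
    else:
        T=np.eye(4);a=np.array(im["attitude"]);T[:3,:3]=R.from_quat(a).as_matrix() if a.shape==(4,) else a;T[:3,3]=im["xyz"]
    return im,T
def save(im,f): cv2.imwrite(f,im["frame"][:,:,::-1])
def look(name,T,things):
    for t in things:
        for d in spotter.look_for(name,t)[:2]:
            print(name,t,round(d["score"],2),np.round((T@np.r_[d["centre"],1])[:3]))
def proj(im,T,P):
    Ti=np.linalg.inv(T); return cv2.projectPoints(np.array(P,float),cv2.Rodrigues(Ti[:3,:3])[0],Ti[:3,3],np.array(im["mtx"]),np.array(im["distortion"]))[0][:,0]
E
python3 - <<'E'
from h import *
s=arm.read_state();print({k:np.round(v,3) for k,v in s.items()})
ims=[]
for n in ("scene","top"):
    im,T=cam(n);save(im,f"pics/{n}0.png");print(n,im["xyz"],im["attitude"])
    look(n,T,["enclosure","hood_lip","left_hinge","right_hinge","rebated_edge","flanged_edge","rebated_leaf","flanged_leaf","binder_1","ultrasonic_bath","mug_1","jar","brown_tin","black_tin"])
E
```

```text
pics
{'clock': np.float64(0.0), 'joints': array([ 1.606e+00,  3.860e-01,  7.000e-03, -1.000e-03, -1.194e+00,
       -2.590e-01]), 'joint_vel': array([-0.001,  0.001, -0.001,  0.   , -0.001,  0.   ]), 'joint_efforts': array([ 0.0000e+00, -3.9229e+01,  1.8840e+01,  4.1860e+00, -5.0000e-03,
       -0.0000e+00]), 'position': array([138.52 , 608.86 , 230.211]), 'ee_rot': array([-0.079, -0.702,  0.703,  0.079]), 'contact_force': array([-0.055,  0.033, -1.207]), 'wrist_torque': array([ 0.008, -0.012, -0.017]), 'gripper_width': np.float64(85.404)}
scene [  91.08184079 -317.36249118  744.44838421] [ 0.85185171 -0.35039029  0.15762609 -0.35599062]
scene enclosure 0.63 [619. 107. 170.]
scene hood_lip 0.59 [619. 107. 167.]
scene left_hinge 0.64 [613. 108. 165.]
scene right_hinge 0.73 [621. 113. 162.]
scene right_hinge 0.56 [ 460. -145.   50.]
scene rebated_edge 0.84 [557. 172.  84.]
scene flanged_edge 0.75 [552.  88.  77.]
scene rebated_leaf 0.57 [563. 178.  83.]
scene flanged_leaf 0.88 [557.  84.  76.]
scene binder_1 0.3 [424. 338.  33.]
scene mug_1 0.91 [ 464. -145.   51.]
scene mug_1 0.56 [616. 111. 167.]
scene jar 0.56 [422. 338.  30.]
scene brown_tin 0.76 [419. -47.  24.]
scene black_tin 0.49 [427. 291.  27.]
top [ 346.43935621  114.23950565 1083.72976673] [-0.65507534  0.74738505 -0.08131811  0.07536083]
top enclosure 0.83 [626. 137. 223.]
top hood_lip 0.55 [630. 139. 222.]
top left_hinge 0.82 [629. 143. 218.]
top left_hinge 0.69 [563.  88. 112.]
top right_hinge 0.85 [631. 142. 222.]
top rebated_edge 0.87 [570. 189. 109.]
top flanged_edge 0.69 [563.  91. 111.]
top flanged_edge 0.5 [567. 186. 109.]
top rebated_leaf 0.95 [569. 188. 108.]
top rebated_leaf 0.24 [631. 142. 222.]
top ultrasonic_bath 0.16 [ 464. -141.   54.]
top mug_1 0.63 [ 467. -145.   55.]
top jar 0.71 [427. 355.  43.]
top jar 0.71 [430. 301.  23.]
top brown_tin 0.53 [421. -41.  19.]
top black_tin 0.68 [430. 302.  26.]
top black_tin 0.43 [566. 187. 109.]
```

View pics/scene0.png

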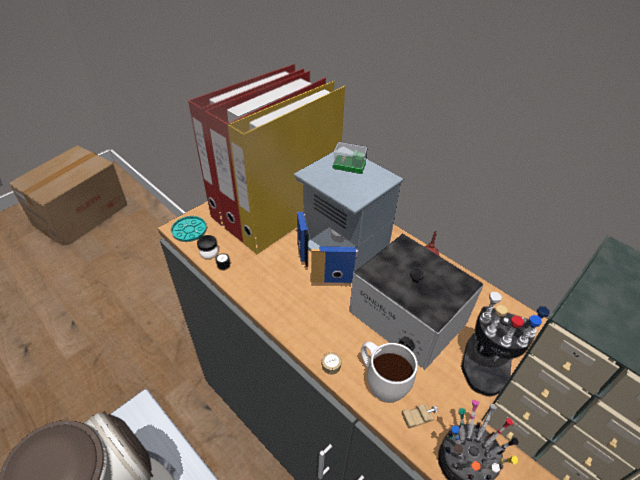

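View pics/top0.png

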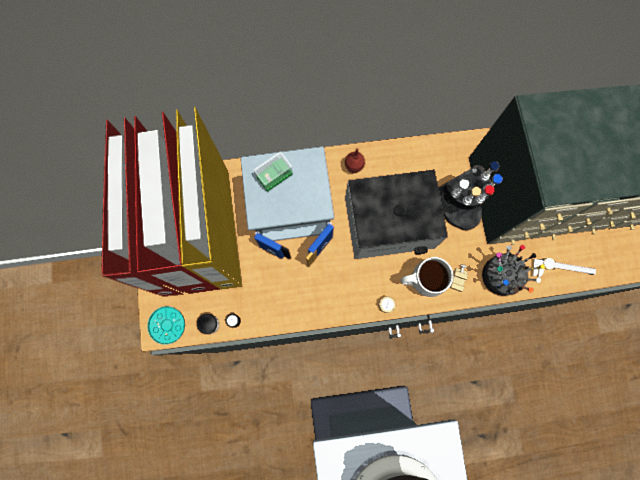

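The two views show the enclosure with its left door at top px (271,245), the right door with brass strip at (320,243), the yellow binder just left, the bath right, the mug at (433,277), and the tins at (232,320) and (387,304). I'll zoom in for the fit.

```bash
python3 - <<'E'
import cv2
a=cv2.imread("pics/top0.png")[135:285,215:355];cv2.imwrite("pics/c1.png",cv2.resize(a,None,fx=4,fy=4,interpolation=cv2.INTER_CUBIC))
E
```

```text
(no output)
```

View pics/c1.png

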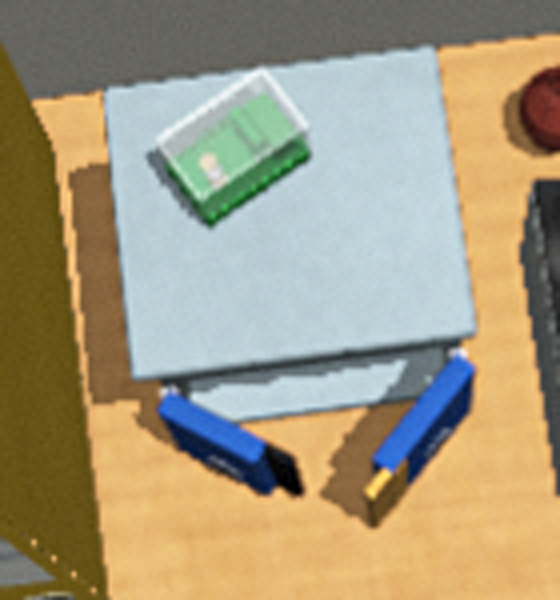

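```bash
cat >> h.py <<'E'
def E2W(e,p):
    x,y,a=e; p=np.atleast_2d(np.array(p,float)); c,s=np.cos(a),np.sin(a)
    return np.c_[x+c*p[:,0]-s*p[:,1], y+s*p[:,0]+c*p[:,1], p[:,2]]
def door(side,th,r,d,z):  # side +1 left, -1 right; r from hinge, d outward from rear face
    # closed: direction toward -side*y, outward -x
    c,s=np.cos(th),np.sin(th)
    return [-62-r*s-d*c, side*(77-r*c+d*s), z]
E
python3 - <<'E'
from h import *
from scipy.optimize import least_squares
im,T=cam("top")
px=np.array([[107,90],[437,47],[475,332],[133,378]])/4+[215,135]
P=[[60,80,222],[60,-80,222],[-84,-80,222],[-84,80,222]]
f=lambda e:(proj(im,T,E2W(e,P))-px).ravel()
r=least_squares(f,[630,140,0.0]);e=r.x;print(e,np.round(r.fun,1))
a=im["frame"][135:285,215:355,::-1];a=cv2.resize(a,None,fx=4,fy=4,interpolation=cv2.INTER_CUBIC)
def dr(side,th,col,R2):
    for z in(114,16):
        q=[door(side,th,0,0,z),door(side,th,R2,0,z),door(side,th,R2,14,z),door(side,th,0,14,z)]
        u=(proj(im,T,E2W(e,q))-[215,135])*4
        cv2.polylines(a,[u.astype(np.int32)],True,col if z>50 else (200,200,200),1)
# angle fits from tips
for side,rr,d,p in((1,77,3,(290,462)),(-1,90,11,(378,488))):
    p=np.array(p)/4+[215,135]
    g=least_squares(lambda t:(proj(im,T,E2W(e,[door(side,t[0],rr,d,114)]))[0]-p),[0.7]);print(side,g.x,g.fun)
    dr(side,g.x[0],(0,0,255),77 if side>0 else 90)
u=(proj(im,T,E2W(e,P))-[215,135])*4;cv2.polylines(a,[u.astype(np.int32)],True,(0,255,0),1)
cv2.imwrite("pics/c2.png",a)
E
```

```text
[ 6.63553761e+02  1.39212948e+02 -2.12471844e-03] [ 0.1  0.  -0.6  0.5  0.   0.1  0.5 -0.6]
1 [0.65407425] [-0.0076424 -0.005037 ]
-1 [0.81031479] [-1.15012255  2.08752139]
```

View pics/c2.png

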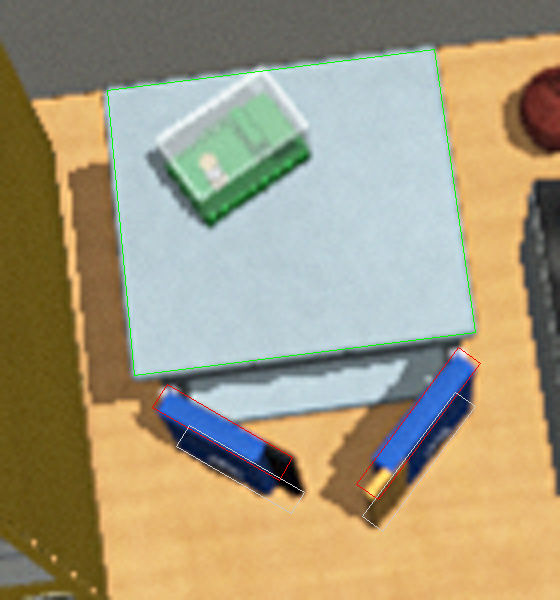

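The model overlay fits within about 2 mm. That puts the enclosure at about (663, 139) with yaw near 0, the left door at about 0.62 rad and the right at about 0.83 rad. Next I'll check the neighbours and compute the approach move.

```bash
cat >> h.py <<'E'
def goal(pos,lean_deg,q0=None,yaw=0,flip=1):
    # tool y = forward-down; tool z = flip * world y
    a=np.radians(lean_deg); y=np.array([np.sin(a),0,-np.cos(a)]); z=np.array([0,flip,0.]); x=np.cross(y,z)
    Rg=R.from_euler('z',yaw)*R.from_matrix(np.c_[x,y,z])
    s=arm.read_state(); Rc=R.from_quat(s["ee_rot"])
    t=Rc.inv().apply(np.array(pos)-s["position"])/50; r=(Rc.inv()*Rg).as_rotvec(degrees=True)/8
    print("trans",np.round(t,2),"rot",np.round(r,2))
E
python3 - <<'E'
from h import *
s=arm.read_state();print(np.round(R.from_quat(s["ee_rot"]).as_matrix(),2))
im,T=cam("top")
def bp(p,z):
    u=cv2.undistortPoints(np.array([[p]],float),np.array(im["mtx"]),np.array(im["distortion"]))[0,0]
    d=T[:3,:3]@[u[0],u[1],1];return np.round(T[:3,3]+d*(z-T[2,3])/d[2])
print("binder",bp((241,286),0),bp((195,110),318),"bath",bp((354,247),133),bp((441,241),133))
goal([430,176,250],35,flip=1);goal([430,176,250],35,flip=-1)
E
```

```text
[[-0.98 -0.   -0.22]
 [ 0.22 -0.   -0.98]
 [ 0.   -1.    0.  ]]
binder [508. 278.   0.] [784. 283. 318.] bath [538.  21. 133.] [ 527. -158.  133.]
trans [-7.6  -0.37  7.16] rot [-6.3  19.99 -0.71]
trans [-7.6  -0.37  7.16] rot [-0.49 -1.55  4.36]
```

jog_arm --translation '[[-0.8, 0, 0.75], [-1.6, -0.1, 1.5], [-2.4, -0.1, 2.25], [-3.2, -0.15, 3.0], [-4.0, -0.2, 3.75], [-4.8, -0.25, 4.5], [-5.6, -0.3, 5.25], [-6.4, -0.3, 6.0], [-7.2, -0.37, 6.7], [-7.6, -0.37, 7.16], [-7.6, -0.37, 7.16], [-7.6, -0.37, 7.16], [-7.6, -0.37, 7.16]]' --rot '[[0, -0.2, 0.4], [-0.1, -0.3, 0.8], [-0.1, -0.5, 1.3], [-0.2, -0.6, 1.7], [-0.25, -0.8, 2.2], [-0.3, -0.9, 2.6], [-0.35, -1.1, 3.0], [-0.4, -1.2, 3.5], [-0.45, -1.4, 3.9], [-0.49, -1.55, 4.36], [-0.49, -1.55, 4.36], [-0.49, -1.55, 4.36], [-0.49, -1.55, 4.36]]' --gripper '[0, 0, 0, 0, 0, 0, 0, 0, 0, 0, 0, 0, 0]'

```text
clock: 2.9
position: [430.1, 175.6, 250.4]
ee_rot: [0.214, 0.674, -0.674, 0.212]
contact_force: [-0.8, 0.4, -0.4]
gripper_width: -0.1
```

```bash
python3 - <<'E'
from h import *
im,T=cam("wrist");save(im,"pics/w1.png")
look("wrist",T,["hood_lip","rebated_edge","flanged_edge","rebated_leaf","flanged_leaf","left_hinge","right_hinge"])
e=(663.5,139.2,-.002)
print(np.round(E2W(e,[door(1,.63,61,14,114),door(-1,.83,74,14,114),[-84,0,206]])))
goal([505,176,92],35,flip=-1)
E
```

```text
wrist hood_lip 0.83 [601. 144. 217.]
wrist hood_lip 0.43 [563. 187.  92.]
wrist rebated_edge 0.69 [565. 189.  86.]
wrist flanged_edge 0.57 [562.  90. 114.]
wrist rebated_leaf 0.57 [567. 186.  90.]
wrist flanged_leaf 0.9 [561.  90. 110.]
wrist left_hinge 0.6 [605. 138. 214.]
wrist left_hinge 0.28 [560.  94. 110.]
wrist right_hinge 0.85 [601. 133. 218.]
[[554. 175. 114.]
 [537. 102. 114.]
 [580. 139. 206.]]
trans [0.58 3.45 0.02] rot [ 0.01  0.01 -0.  ]
```

View pics/w1.png

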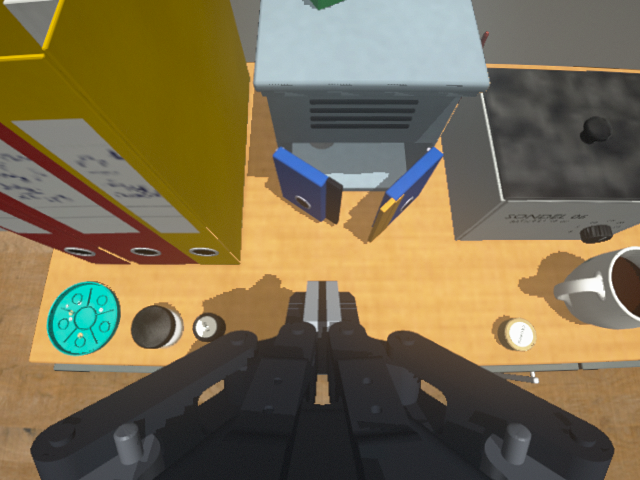

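The wrist view shows both doors, left at (310,185) and right at (405,195). The shut fingers are in front of them, and the picture agrees with the model. Moving to just in front of the left door.

jog_arm --translation '[[0.12, 0.7, 0], [0.24, 1.4, 0.01], [0.35, 2.1, 0.01], [0.47, 2.8, 0.02], [0.58, 3.45, 0.02], [0.58, 3.45, 0.02], [0.58, 3.45, 0.02]]' --rot '[[0, 0, 0], [0, 0, 0], [0, 0, 0], [0, 0, 0], [0, 0, 0], [0, 0, 0], [0, 0, 0]]' --gripper '[0, 0, 0, 0, 0, 0, 0]'

```text
clock: 4.0
position: [511.1, 178.0, 145.8]
ee_rot: [-0.189, -0.681, 0.682, -0.189]
contact_force: [-0.7, 1.1, -0.1]
gripper_width: 0.3
```

```bash
python3 - <<'E'
from h import *
s=arm.read_state();print(s["position"],s["contact_force"],s["clock"])
goal(np.array(s["position"])+[50,0,0],35,flip=-1)
E
```

```text
[511.07210675 178.0246276  145.8302701 ] [-0.7262147   1.12077899 -0.08504724] 4.0
trans [-0.86  0.52 -0.  ] rot [-0.01  0.    0.5 ]
```

```bash
python3 - <<'E'
from h import *
s=arm.read_state();print(np.round(s["joints"],3),np.round(s["joint_vel"],2))
goal([505,176,92],35,flip=-1)
E
```

```text
[ 0.276  0.146 -0.976  2.052 -0.16  -0.725] [ 0.04  0.15  0.06  0.02  0.01 -0.02]
trans [0.66 0.86 0.04] rot [-0.01  0.    0.5 ]
```

The wrist hit joint limits: joints 4 and 5 are near-aligned because the forearm is too steep here. I'll use less lean while far back.

```bash
python3 - <<'E'
from h import *
goal([480,176,150],12,flip=-1)
goal([505,176,75],15,flip=-1)
E
```

```text
trans [ 0.49 -0.39  0.04] rot [-0.01 -0.   -2.37]
trans [0.83 1.15 0.04] rot [-0.01 -0.   -2.  ]
```

jog_arm --translation '[[0.25, -0.2, 0.02], [0.49, -0.39, 0.04], [0.49, -0.39, 0.04], [0.49, -0.39, 0.04], [0.49, -0.39, 0.04]]' --rot '[[0, 0, -0.8], [0, 0, -1.6], [0, 0, -2.37], [0, 0, -2.37], [0, 0, -2.37]]' --gripper '[0, 0, 0, 0, 0]'

```text
clock: 4.5
position: [512.9, 170.8, 167.0]
ee_rot: [-0.165, -0.681, 0.697, -0.152]
contact_force: [0.8, -1.1, 0.7]
gripper_width: 0.3
```

```bash
cat >log.py <<'E'
from h import *
s=arm.read_state();print(np.round(s["joints"],3),np.round(s["position"],1),"lean",np.round(np.degrees(np.arcsin(R.from_quat(s["ee_rot"]).as_matrix()[0,1])),1),np.round(s["contact_force"],1),s["clock"],np.round(s["ee_rot"],4))
E
python3 log.py; python3 - <<'E'
from h import *
goal([505,176,75],15,flip=-1);goal([505,176,75],20,flip=-1)
E
```

```text
[ 0.66   0.135 -0.867  0.944 -0.364  0.032] [512.9 170.8 167. ] lean 25.8 [ 0.8 -1.1  0.7] 4.5 [-0.1648 -0.6808  0.6974 -0.1515]
trans [ 0.95  1.58 -0.13] rot [-0.18 -0.11 -1.36]
trans [ 0.95  1.58 -0.13] rot [-0.19 -0.1  -0.73]
```

jog_arm --translation '[[0.1, 0, -0.02], [0.2, 0, -0.04], [0.3, 0, -0.06], [0.4, 0.1, -0.1], [0.6, 0.5, -0.1], [0.8, 1.0, -0.13], [0.95, 1.58, -0.13], [0.95, 1.58, -0.13], [0.95, 1.58, -0.13]]' --rot '[[-0.05, -0.05, -0.5], [-0.1, -0.1, -1.0], [-0.18, -0.1, -1.36], [-0.18, -0.1, -1.36], [-0.18, -0.1, -1.36], [-0.18, -0.1, -1.36], [-0.18, -0.1, -1.36], [-0.18, -0.1, -1.36], [-0.18, -0.1, -1.36]]' --gripper '[0, 0, 0, 0, 0, 0, 0, 0, 0]'

```text
clock: 5.4
position: [503.8, 175.4, 74.7]
ee_rot: [-0.092, -0.7, 0.702, -0.092]
contact_force: [1.0, 0.2, 0.8]
gripper_width: 0.4
```

```bash
python3 log.py; python3 - <<'E'
from h import *
goal([535,176,75],25,flip=-1);goal([545,176,75],25,flip=-1);goal([575,176,75],30,flip=-1)
E
```

```text
[ 0.69   0.311 -0.781  0.55  -0.322  0.371] [503.8 175.4  74.7] lean 14.9 [1.  0.2 0.8] 5.4 [-0.0918 -0.7004  0.7019 -0.0917]
trans [-0.6   0.15 -0.01] rot [-0.02  0.    1.26]
trans [-0.8   0.21 -0.01] rot [-0.02  0.    1.26]
trans [-1.38  0.36 -0.01] rot [-0.01  0.    1.89]
```

jog_arm --translation '[[-0.2, 0.05, 0], [-0.4, 0.1, 0], [-0.6, 0.15, -0.01], [-0.7, 0.18, -0.01], [-0.75, 0.2, -0.01], [-0.75, 0.2, -0.01]]' --rot '[[0, 0, 0.3], [0, 0, 0.6], [0, 0, 0.9], [-0.02, 0, 1.2], [-0.02, 0, 1.26], [-0.02, 0, 1.26]]' --gripper '[0, 0, 0, 0, 0, 0]'

```text
clock: 6.0
position: [547.6, 183.8, 86.0]
ee_rot: [-0.154, -0.681, 0.7, -0.15]
contact_force: [1.7, -0.4, -0.0]
gripper_width: -0.3
```

```bash
python3 log.py; python3 - <<'E'
from h import *
for x in (565,578): goal([x,176,75],25,flip=-1)
E
```

```text
[ 0.322  0.31  -0.906  1.877 -0.168 -0.606] [547.6 183.8  86. ] lean 24.8 [ 1.7 -0.4 -0. ] 6.0 [-0.1541 -0.681   0.7    -0.1501]
trans [-0.22  0.35  0.15] rot [-0.2   0.    0.02]
trans [-0.46  0.46  0.14] rot [-0.2   0.    0.02]
```

```bash
python3 - <<'E'
from h import *
goal([540,178,65],22,flip=-1,yaw=-.3)
E
```

```text
trans [0.31 0.32 0.11] rot [ 0.66  1.97 -0.38]
```

jog_arm --translation '[[0.2, 0, 0.05], [0.31, 0.1, 0.11], [0.31, 0.25, 0.11], [0.31, 0.32, 0.11], [0.31, 0.32, 0.11], [0.31, 0.32, 0.11]]' --rot '[[0.2, 0.6, -0.3], [0.4, 1.2, -0.38], [0.66, 1.97, -0.38], [0.66, 1.97, -0.38], [0.66, 1.97, -0.38], [0.66, 1.97, -0.38]]' --gripper '[0, 0, 0, 0, 0, 0]'

```text
clock: 6.6
position: [540.7, 178.4, 66.7]
ee_rot: [-0.238, -0.667, 0.706, -0.031]
contact_force: [-0.1, 0.5, 0.4]
gripper_width: 0.1
```

```bash
python3 log.py; python3 - <<'E'
from h import *
goal([540,178,65],22,flip=-1,yaw=-.3)
for x in (565,578): goal([x,176,65],25,flip=-1,yaw=-.3)
E
```

```text
[ 0.521  0.354 -0.886  1.366 -0.284 -0.569] [540.7 178.4  66.7] lean 21.1 [-0.1  0.5  0.4] 6.6 [-0.238  -0.6666  0.7058 -0.0306]
trans [0.02 0.03 0.01] rot [ 0.01 -0.   -0.02]
trans [-0.43  0.21 -0.1 ] rot [ 0.01 -0.    0.36]
trans [-0.66  0.31 -0.17] rot [ 0.01 -0.    0.36]
```

```bash
python3 - <<'E'
from h import *
goal([562,170,65],25,flip=-1,yaw=-.3)
E
```

```text
trans [-0.41  0.2   0.04] rot [ 0.01 -0.    0.36]
```

jog_arm --translation '[[-0.07, 0.03, 0.01], [-0.14, 0.07, 0.01], [-0.21, 0.1, 0.02], [-0.28, 0.13, 0.03], [-0.34, 0.17, 0.03], [-0.41, 0.2, 0.04], [-0.41, 0.2, 0.04]]' --rot '[[0, 0, 0.06], [0, 0, 0.12], [0, 0, 0.18], [0, 0, 0.24], [0, 0, 0.3], [0.01, 0, 0.36], [0.01, 0, 0.36]]' --gripper '[0, 0, 0, 0, 0, 0, 0]'

```text
clock: 7.3
position: [562.1, 169.2, 66.0]
ee_rot: [-0.255, -0.66, 0.705, -0.048]
contact_force: [-0.6, -0.6, -0.7]
gripper_width: 0.2
```

```bash
python3 log.py; python3 - <<'E'
from h import *
goal([572,170,65],25,flip=-1,yaw=-.3)
im,T=cam("wrist");save(im,"pics/w2.png")
E
```

```text
[ 0.407  0.371 -0.884  1.663 -0.28  -0.755] [562.1 169.2  66. ] lean 23.9 [-0.6 -0.6 -0.7] 7.3 [-0.2553 -0.6598  0.705  -0.0484]
trans [-0.16  0.1  -0.07] rot [ 0.01 -0.01 -0.01]
```

View pics/w2.png

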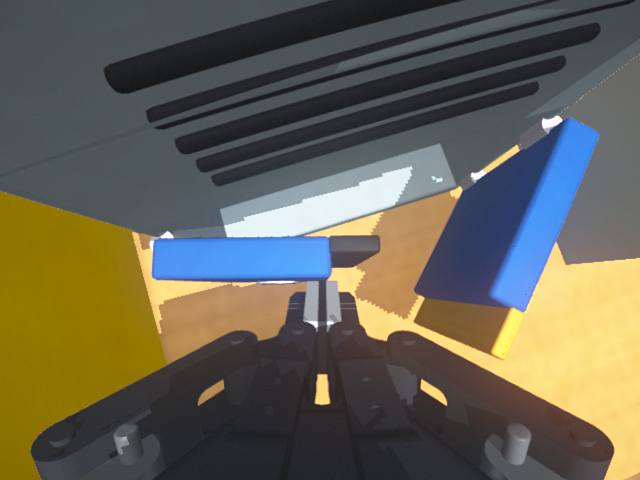

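The left door's blue face (240,255) is square to the fingertips, open about 0.3 rad. The right door stands well clear. I'll keep pushing in small steps.

jog_arm --translation '[[-0.05, 0.03, -0.02], [-0.1, 0.06, -0.04], [-0.14, 0.09, -0.06], [-0.17, 0.11, -0.07]]' --rot '[[0, 0, 0], [0, 0, 0], [0, 0, 0], [0, 0, 0]]' --gripper '[0, 0, 0, 0]'

```text
clock: 7.75
position: [573.0, 169.9, 64.6]
ee_rot: [-0.255, -0.66, 0.705, -0.048]
contact_force: [-1.3, -0.6, 0.7]
gripper_width: 0.0
```

```bash
python3 log.py; python3 - <<'E'
from h import *
goal([577,170,65],24,flip=-1,yaw=-.3)
E
```

```text
[ 0.406  0.386 -0.863  1.644 -0.278 -0.734] [573.  169.9  64.6] lean 23.9 [-1.3 -0.6  0.7] 7.75 [-0.2553 -0.6599  0.705  -0.0484]
trans [-0.07  0.02 -0.03] rot [ 0.01 -0.01 -0.14]
```

jog_arm --translation '[[-0.02, 0.01, -0.01], [-0.04, 0.02, -0.02], [-0.05, 0.03, -0.02]]' --rot '[[0, 0, 0], [0, 0, 0], [0, 0, 0]]' --gripper '[0, 0, 0]'

```text
clock: 8.05
position: [576.1, 170.0, 64.2]
ee_rot: [-0.255, -0.66, 0.705, -0.048]
contact_force: [-0.7, 0.2, -0.3]
gripper_width: 0.1
```

```bash
python3 log.py
```

```text
[ 0.405  0.39  -0.857  1.638 -0.278 -0.727] [576.1 170.   64.2] lean 23.9 [-0.7  0.2 -0.3] 8.05 [-0.2553 -0.6599  0.705  -0.0484]
```

jog_arm --translation '[[-0.02, 0.01, -0.01], [-0.04, 0.02, -0.02]]' --rot '[[0, 0, 0], [0, 0, 0]]' --gripper '[0, 0]'

```text
clock: 8.25
position: [577.5, 170.0, 63.7]
ee_rot: [-0.255, -0.66, 0.705, -0.048]
contact_force: [-10.4, -1.8, 6.9]
gripper_width: 0.1
```

jog_arm --translation '[[-0.02, 0.01, -0.01], [-0.03, 0.01, -0.01]]' --rot '[[0, 0, 0], [0, 0, 0]]' --gripper '[0, 0]'

```text
clock: 8.45
position: [577.4, 170.2, 63.4]
ee_rot: [-0.253, -0.66, 0.705, -0.048]
contact_force: [-9.8, -0.6, 5.1]
gripper_width: 0.3
```

```bash
python3 log.py;python3 - <<'E'
from h import *
im,T=cam("wrist");save(im,"pics/w3.png")
E
```

```text
[ 0.409  0.393 -0.853  1.622 -0.277 -0.713] [577.4 170.2  63.4] lean 23.7 [-9.8 -0.6  5.1] 8.45 [-0.2535 -0.6601  0.7054 -0.0479]
```

View pics/w3.png

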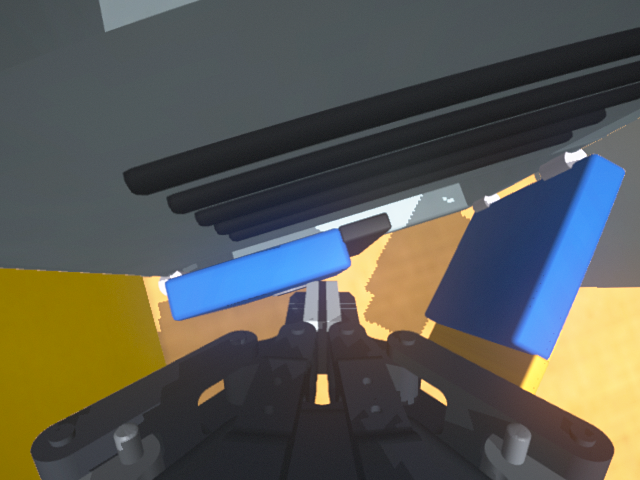

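```bash
python3 - <<'E'
from h import *
im,T=cam("wrist"); e=(662.5,138.5,-.002)
P=lambda p:np.round(proj(im,T,E2W(e,p)))
print("hinges",P([[-62,77,114],[-62,-77,114]]).tolist())
for th in (0,.05,.1,.15): print(th,P([door(1,th,0,14,114),door(1,th,61,14,114),door(1,th,77,0,114)]).tolist())
E
```

```text
hinges [[158.0, 279.0], [600.0, 146.0]]
0 [[169.0, 322.0], [356.0, 265.0], [390.0, 209.0]]
0.05 [[167.0, 323.0], [357.0, 275.0], [394.0, 220.0]]
0.1 [[164.0, 323.0], [357.0, 285.0], [397.0, 232.0]]
0.15 [[162.0, 323.0], [356.0, 295.0], [399.0, 243.0]]
```

The left door is home: the observed front-edge slope of −0.297 fits 0.01 rad against −0.305 for fully shut, with an 11 N hard stop. The right door is still open about 0.8 rad. Backing off, then moving in front of the right door.

```bash
python3 - <<'E'
from h import *
goal([540,170,68],22,flip=-1,yaw=-.3)
goal([495,165,75],16,flip=-1,yaw=-.3)
goal([495,92,75],16,flip=-1,yaw=-.3)
E
```

```text
trans [ 0.61 -0.38  0.22] rot [ 0.    0.01 -0.36]
trans [ 1.3  -0.86  0.58] rot [ 0.    0.01 -1.11]
trans [ 0.91 -0.68  1.98] rot [ 0.    0.01 -1.11]
```

jog_arm --translation '[[0.2, -0.13, 0.07], [0.4, -0.25, 0.14], [0.61, -0.38, 0.22], [0.85, -0.55, 0.35], [1.1, -0.7, 0.47], [1.3, -0.86, 0.58], [1.2, -0.8, 0.95], [1.1, -0.75, 1.3], [1.0, -0.7, 1.65], [0.91, -0.68, 1.98], [0.91, -0.68, 1.98]]' --rot '[[0, 0, -0.1], [0, 0, -0.2], [0, 0, -0.36], [0, 0, -0.6], [0, 0, -0.85], [0, 0, -1.11], [0, 0, -1.11], [0, 0, -1.11], [0, 0, -1.11], [0, 0, -1.11], [0, 0, -1.11]]' --gripper '[0, 0, 0, 0, 0, 0, 0, 0, 0, 0, 0]'

```text
clock: 9.65
position: [494.9, 90.6, 75.3]
ee_rot: [-0.202, -0.678, 0.707, 0.008]
contact_force: [-0.2, 0.8, 0.0]
gripper_width: 0.3
```

```bash
python3 log.py;python3 - <<'E'
from h import *
goal([495,92,72],18,flip=-1,yaw=-.3)
goal([535,92,68],23,flip=-1,yaw=-.3)
im,T=cam("wrist");save(im,"pics/w4.png")
E
```

```text
[ 0.534  0.266 -0.904  0.784 -0.294 -0.007] [494.9  90.6  75.3] lean 15.3 [-0.2  0.8  0. ] 9.65 [-0.2025 -0.6776  0.707   0.0078]
trans [ 0.02  0.06 -0.03] rot [-0.   -0.01  0.25]
trans [-0.69  0.35 -0.27] rot [-0.   -0.01  0.87]
```

View pics/w4.png

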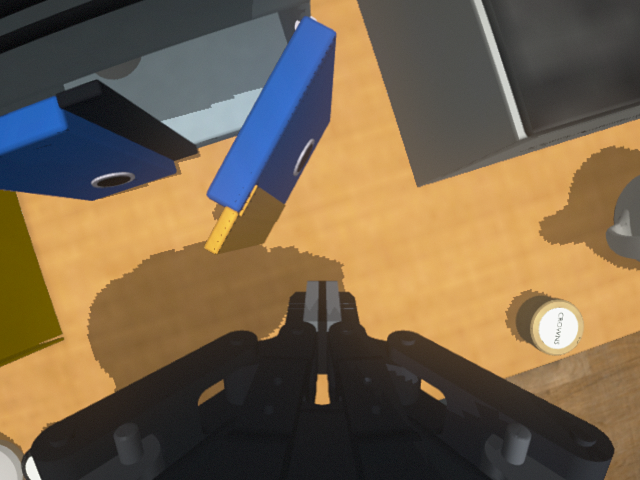

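The wrist view shows the left door shut at (90,150) and the right door at (270,130) with its brass tip at (222,235). The fingers are in front of its outer face and clear of everything. Pushing forward.

jog_arm --translation '[[-0.12, 0.06, -0.05], [-0.24, 0.12, -0.1], [-0.36, 0.18, -0.15], [-0.48, 0.24, -0.19], [-0.6, 0.3, -0.24], [-0.69, 0.35, -0.27], [-0.69, 0.35, -0.27]]' --rot '[[0, 0, 0.15], [0, 0, 0.3], [0, 0, 0.45], [0, 0, 0.6], [0, 0, 0.75], [0, 0, 0.87], [0, 0, 0.87]]' --gripper '[0, 0, 0, 0, 0, 0, 0]'

```text
clock: 10.4
position: [536.0, 97.0, 69.0]
ee_rot: [-0.24, -0.667, 0.704, -0.038]
contact_force: [-6.4, 6.9, 8.7]
gripper_width: 0.1
```

```bash
python3 log.py;python3 - <<'E'
from h import *
goal([560,94,66],24,flip=-1,yaw=-.3)
E
```

```text
[ 0.185  0.304 -0.962  1.881 -0.184 -0.76 ] [536.  97.  69.] lean 22.0 [-6.4  6.9  8.7] 10.4 [-0.2404 -0.6671  0.7041 -0.0385]
trans [-0.42  0.24 -0.08] rot [0.06 0.04 0.13]
```

```bash
python3 log.py;python3 - <<'E'
from h import *
im,T=cam("wrist");save(im,"pics/w5.png")
E
```

```text
[ 0.185  0.304 -0.962  1.881 -0.184 -0.76 ] [536.  97.  69.] lean 22.0 [-6.4  6.9  8.7] 10.4 [-0.2404 -0.6671  0.7041 -0.0385]
```

View pics/w5.png

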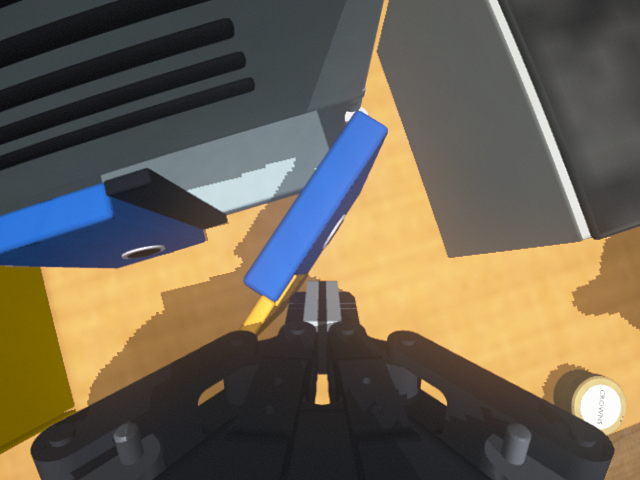

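The finger's left side is on the brass step at (290,290), and the outer linkage at (245,335) is close to the strip. I'll back off, raise so the linkage clears the door top, and start the push high.

```bash
python3 - <<'E'
from h import *
for p,l in (([505,90,75],18),([505,90,98],18),([535,90,98],20),([558,94,98],22)): goal(p,l,flip=-1,yaw=-.3)
E
```

```text
trans [ 0.46 -0.33  0.31] rot [ 0.05  0.04 -0.62]
trans [ 0.28 -0.75  0.31] rot [ 0.05  0.04 -0.62]
trans [-0.25 -0.53  0.13] rot [ 0.06  0.04 -0.37]
trans [-0.63 -0.36 -0.08] rot [ 0.06  0.04 -0.12]
```

jog_arm --translation '[[0.23, -0.16, 0.15], [0.46, -0.33, 0.31], [0.46, -0.33, 0.31], [0.28, -0.75, 0.31], [0.28, -0.75, 0.31], [0.1, -0.68, 0.25], [-0.08, -0.6, 0.19], [-0.25, -0.53, 0.13], [-0.25, -0.53, 0.13]]' --rot '[[0, 0, -0.3], [0.05, 0.04, -0.62], [0.05, 0.04, -0.62], [0.05, 0.04, -0.62], [0.05, 0.04, -0.62], [0.06, 0.04, -0.5], [0.06, 0.04, -0.45], [0.06, 0.04, -0.37], [0.06, 0.04, -0.37]]' --gripper '[0, 0, 0, 0, 0, 0, 0, 0, 0]'

```text
clock: 11.35
position: [536.4, 90.4, 98.1]
ee_rot: [-0.225, -0.67, 0.707, -0.018]
contact_force: [-0.2, -0.5, 0.1]
gripper_width: -0.1
```

```bash
python3 log.py;python3 - <<'E'
from h import *
for p,l in (([558,94,98],22),): goal(p,l,flip=-1,yaw=-.3)
E
```

```text
[ 0.479  0.269 -0.863  0.932 -0.305 -0.086] [536.4  90.4  98.1] lean 19.1 [-0.2 -0.5  0.1] 11.35 [-0.2254 -0.6699  0.7072 -0.0176]
trans [-0.37  0.14 -0.2 ] rot [-0.    0.    0.25]
```

jog_arm --translation '[[-0.07, 0.03, -0.04], [-0.14, 0.06, -0.08], [-0.21, 0.08, -0.12], [-0.28, 0.11, -0.16], [-0.37, 0.14, -0.2], [-0.37, 0.14, -0.2]]' --rot '[[0, 0, 0.05], [0, 0, 0.1], [0, 0, 0.15], [0, 0, 0.2], [0, 0, 0.25], [0, 0, 0.25]]' --gripper '[0, 0, 0, 0, 0, 0]'

```text
clock: 11.95
position: [558.3, 93.5, 97.4]
ee_rot: [-0.237, -0.666, 0.707, -0.03]
contact_force: [-0.5, 0.1, 0.1]
gripper_width: -0.2
```

```bash
python3 log.py;python3 - <<'E'
from h import *
im,T=cam("wrist");save(im,"pics/w6.png")
for p,l in (([520,94,90],20),([540,94,65],22),([562,94,65],24)): goal(p,l,flip=-1,yaw=-.3)
E
```

```text
[ 0.418  0.292 -0.866  1.136 -0.276 -0.23 ] [558.3  93.5  97.4] lean 20.9 [-0.5  0.1  0.1] 11.95 [-0.2368 -0.6656  0.7072 -0.0296]
trans [ 0.74 -0.13  0.22] rot [-0.01  0.   -0.25]
trans [0.57 0.47 0.1 ] rot [-0.01  0.    0.  ]
trans [ 0.18  0.63 -0.03] rot [-0.01  0.    0.25]
```

View pics/w6.png

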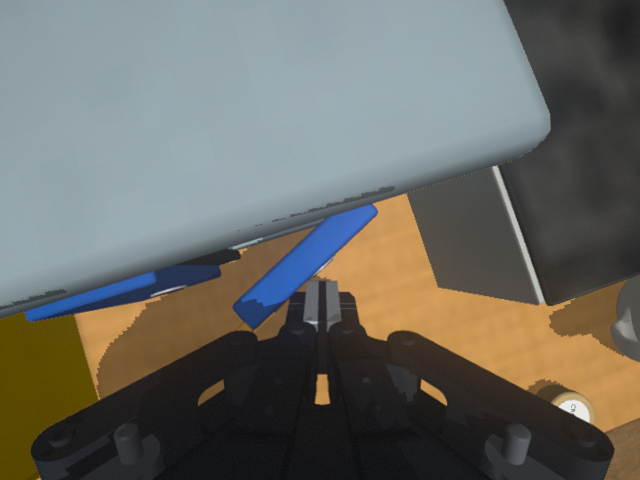

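The right door is now open about 0.5 rad with the finger on its outer face, and the hood is close overhead. I'll back off, lower, add a little yaw for the wrist, and finish low.

```bash
python3 - <<'E'
from h import *
for p,l in (([530,90,90],19),([530,90,66],20),([550,92,66],22)): goal(p,l,flip=-1,yaw=-.4)
E
```

```text
trans [ 0.54 -0.05  0.23] rot [ 0.24  0.67 -0.37]
trans [0.72 0.39 0.23] rot [ 0.25  0.67 -0.25]
trans [0.37 0.53 0.08] rot [0.26 0.67 0.  ]
```

jog_arm --translation '[[0.27, -0.03, 0.12], [0.54, -0.05, 0.23], [0.63, 0.15, 0.23], [0.72, 0.39, 0.23], [0.72, 0.39, 0.23], [0.6, 0.44, 0.18], [0.48, 0.49, 0.13], [0.37, 0.53, 0.08], [0.37, 0.53, 0.08]]' --rot '[[0.12, 0.33, -0.2], [0.24, 0.67, -0.37], [0.24, 0.67, -0.3], [0.25, 0.67, -0.25], [0.25, 0.67, -0.25], [0.25, 0.67, -0.15], [0.25, 0.67, -0.08], [0.26, 0.67, 0], [0.26, 0.67, 0]]' --gripper '[0, 0, 0, 0, 0, 0, 0, 0, 0]'

```text
clock: 12.9
position: [551.3, 91.3, 66.7]
ee_rot: [-0.271, -0.653, 0.707, 0.006]
contact_force: [0.1, -0.2, -0.0]
gripper_width: -0.1
```

```bash
python3 log.py;python3 - <<'E'
from h import *
for p,l in (([568,94,66],23),): goal(p,l,flip=-1,yaw=-.4)
E
```

```text
[ 0.319  0.335 -0.92   1.492 -0.251 -0.603] [551.3  91.3  66.7] lean 20.2 [ 0.1 -0.2 -0. ] 12.9 [-0.2712 -0.6532  0.7069  0.0061]
trans [-0.26  0.12 -0.18] rot [-0.   -0.02  0.12]
```

jog_arm --translation '[[-0.05, 0.02, -0.03], [-0.1, 0.05, -0.07], [-0.15, 0.07, -0.1], [-0.2, 0.1, -0.14], [-0.26, 0.12, -0.18], [-0.26, 0.12, -0.18]]' --rot '[[0, 0, 0.02], [0, 0, 0.05], [0, 0, 0.08], [0, 0, 0.1], [0, 0, 0.12], [0, 0, 0.12]]' --gripper '[0, 0, 0, 0, 0, 0]'

```text
clock: 13.5
position: [568.1, 93.7, 65.6]
ee_rot: [-0.277, -0.651, 0.707, 0.001]
contact_force: [-0.6, -0.0, 0.3]
gripper_width: 0.1
```

```bash
python3 log.py
```

```text
[ 0.303  0.357 -0.894  1.542 -0.256 -0.635] [568.1  93.7  65.6] lean 21.0 [-0.6 -0.   0.3] 13.5 [-2.766e-01 -6.507e-01  7.072e-01  6.000e-04]
```

jog_arm --translation '[[-0.02, 0.01, -0.01], [-0.04, 0.02, -0.02], [-0.06, 0.03, -0.04], [-0.08, 0.04, -0.05]]' --rot '[[0, 0, 0], [0, 0, 0], [0, 0, 0], [0, 0, 0]]' --gripper '[0, 0, 0, 0]'

```text
clock: 13.9
position: [572.8, 94.6, 64.9]
ee_rot: [-0.276, -0.651, 0.707, 0.001]
contact_force: [-2.4, 1.1, 0.5]
gripper_width: 0.2
```

jog_arm --translation '[[-0.015, 0.01, -0.01], [-0.03, 0.02, -0.02]]' --rot '[[0, 0, 0], [0, 0, 0]]' --gripper '[0, 0]'

```text
clock: 14.1
position: [574.8, 95.0, 64.5]
ee_rot: [-0.276, -0.651, 0.707, 0.001]
contact_force: [-1.4, 0.7, 1.5]
gripper_width: -0.1
```

jog_arm --translation '[[-0.015, 0.01, -0.01], [-0.03, 0.02, -0.02]]' --rot '[[0, 0, 0], [0, 0, 0]]' --gripper '[0, 0]'

```text
clock: 14.3
position: [576.7, 95.4, 64.2]
ee_rot: [-0.276, -0.651, 0.707, 0.001]
contact_force: [-5.8, 1.5, 3.9]
gripper_width: -0.0
```

jog_arm --translation '[[-0.015, 0.01, -0.01], [-0.025, 0.01, -0.01]]' --rot '[[0, 0, 0], [0, 0, 0]]' --gripper '[0, 0]'

```text
clock: 14.5
position: [577.0, 95.5, 63.9]
ee_rot: [-0.275, -0.651, 0.707, 0.001]
contact_force: [-9.0, 1.6, 5.9]
gripper_width: 0.3
```

jog_arm --translation '[[-0.015, 0.01, -0.01], [-0.03, 0.01, -0.01], [-0.03, 0.01, -0.01]]' --rot '[[0, 0, 0], [0, 0, 0], [0, 0, 0]]' --gripper '[0, 0, 0]'

```text
clock: 14.8
position: [577.0, 95.4, 63.5]
ee_rot: [-0.274, -0.652, 0.707, 0.001]
contact_force: [-8.1, 1.3, 5.6]
gripper_width: 0.1
```

```bash
python3 log.py;python3 - <<'E'
from h import *
goal([540,92,66],22,flip=-1,yaw=-.4)
goal([480,110,120],15,flip=-1,yaw=-.3)
E
```

```text
[ 0.313  0.372 -0.873  1.498 -0.256 -0.597] [577.   95.4  63.5] lean 20.8 [-8.1  1.3  5.6] 14.8 [-0.274  -0.6516  0.7073  0.001 ]
trans [ 0.58 -0.3   0.35] rot [-0.    0.01 -0.09]
trans [ 1.32 -1.78  0.49] rot [-0.23 -0.67 -0.96]
```

Hard stop reached at the same depth as for the left door (x = 577, about 10 N). Retracting for a check.

jog_arm --translation '[[0.1, -0.05, 0.06], [0.3, -0.15, 0.18], [0.58, -0.3, 0.35], [0.8, -0.8, 0.4], [1.05, -1.3, 0.45], [1.32, -1.78, 0.49], [1.32, -1.78, 0.49], [1.32, -1.78, 0.49]]' --rot '[[0, 0, 0], [0, 0, 0], [0, 0, -0.1], [-0.1, -0.25, -0.4], [-0.2, -0.5, -0.7], [-0.23, -0.67, -0.96], [-0.23, -0.67, -0.96], [-0.23, -0.67, -0.96]]' --gripper '[0, 0, 0, 0, 0, 0, 0, 0]'

```text
clock: 15.6
position: [479.3, 110.7, 120.8]
ee_rot: [-0.196, -0.68, 0.707, 0.014]
contact_force: [0.9, -0.2, 1.2]
gripper_width: 0.1
```

```bash
python3 log.py;python3 - <<'E'
from h import *
im,T=cam("wrist");e=(662.5,138.5,-.002)
u=im["frame"][:,:,::-1].copy()
P=lambda p:np.round(proj(im,T,E2W(e,p)))
print("hinges",P([[-62,77,114],[-62,-77,114]]).tolist())
for th in (0,.05,.1): print(th,"L",P([door(1,th,0,14,114),door(1,th,61,14,114)]).tolist(),"R",P([door(-1,th,90,14,114),door(-1,th,0,14,114)]).tolist())
cv2.imwrite("pics/w7.png",u)
for n in("top",):
    im,T=cam(n);look(n,T,["mug_1","jar","brown_tin","black_tin"])
E
```

```text
[ 0.659  0.187 -0.781  0.459 -0.495  0.217] [479.3 110.7 120.8] lean 14.3 [ 0.9 -0.2  1.2] 15.6 [-0.1959 -0.6798  0.7066  0.0142]
hinges [[39.0, 121.0], [342.0, 21.0]]
0 L [[47.0, 149.0], [163.0, 109.0]] R [[169.0, 107.0], [351.0, 49.0]]
0.05 L [[46.0, 149.0], [164.0, 115.0]] R [[173.0, 115.0], [353.0, 49.0]]
0.1 L [[45.0, 149.0], [163.0, 122.0]] R [[178.0, 123.0], [354.0, 48.0]]
top mug_1 0.8 [ 470. -145.   55.]
top jar 0.96 [426. 355.  44.]
top jar 0.72 [588. 180. 105.]
top brown_tin 0.69 [632. 139. 223.]
top brown_tin 0.54 [419. -43.  18.]
top black_tin 0.45 [431. 301.  23.]
```

View pics/w7.png

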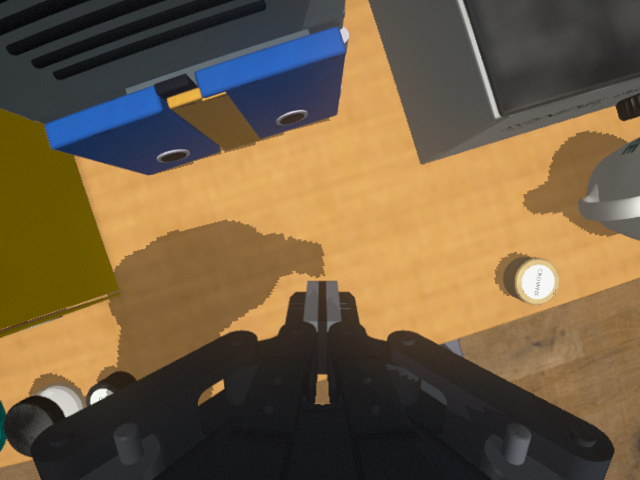

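Both doors are shut and in line: front top edge (50,152) → (165,110) → (345,50), matching the zero-angle prediction. The brass strip laps the black tongue at (180,95), the bystanders have not moved, and the arm is clear.

```bash
python3 -c "
from bench import job_done
print(job_done())"
```

```text
the job is handed in; nothing more can be done
None
```

Both doors are shut, and the job was handed in at about 15.7 s. I pushed the left door home first, while the right one still stood open by about 0.8 rad, then pushed the right door home.

**Doors:** Each push ended on a hard stop at the same depth (TCP x = 577), with wrist-force readings of 10–12 N. In the last wrist picture both front edges lie on the predicted zero-angle line, within about 0.02 rad. The brass strip laps over the black tongue.

**Bystanders and arm:** The mug, jar and tins measure within about 4 mm of where they started. The gripper stands about 100 mm clear, with no contact force.

**What went wrong on the way:**
- **Lean:** The recommended 30–40° lean ran the wrist into its joint limits, so I pushed at 20–24° with the tool yawed to the right.
- **Right door:** My first approach caught the brass strip at about 13 N. I backed off, started the push higher up and finished it low.
- **Networks:** They gave a few false hits, such as "brown_tin" on the roof. I ignored those where they disagreed with the pictures.

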